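# Pack the cup lids back into their round tin

### The job

Pack the two blue cup lids from the sloped draining rack into the round tin with the other five, shifting the one that lies astray in there, so that all seven lie flat on the tin's floor in a single layer, knobs up, one in the middle and six around it. Leave the tin about where it stands, do not disturb the mug, cup, jar, bowl or large red lid, and let go of everything at the end.

Things in the scene. Friction and masses are not known exactly. Their poses are not given: they have to be found in the camera images.
- tin: Loose shallow open brass tin, 0.6 kg, 219 mm across outside, 213 inside, 24 tall, floor and wall 3 mm thick; left or right of the rack. Seven lids just fit in one layer: one in the middle, six around with centres 70.5 mm out, along 0, 60, 120, 180, 240, 300 degrees from the tin's x axis, about 4 mm to spare between neighbours, 3 at the wall. Yaw random. Origin: centre of its underside, z up.
- lid1: Rigid blue cup lid, 70 g: disc 66 mm across, 10 mm thick (lower edge bevelled 4 mm in, 5 mm up), upright wooden knob 22 mm across, 30 mm tall in the middle. Yaw means nothing. Origin: centre of its underside; z along the knob. It starts in the tin, flat on the floor in its ring place at about 120 degrees from the tin's x axis (within 2 mm).
- lid2: Rigid blue cup lid, 70 g: disc 66 mm across, 10 mm thick (lower edge bevelled 4 mm in, 5 mm up), upright wooden knob 22 mm across, 30 mm tall in the middle. Yaw means nothing. Origin: centre of its underside; z along the knob. It starts in the tin, flat on the floor in its ring place at about 180 degrees from the tin's x axis (within 2 mm).
- lid3: Rigid blue cup lid, 70 g: disc 66 mm across, 10 mm thick (lower edge bevelled 4 mm in, 5 mm up), upright wooden knob 22 mm across, 30 mm tall in the middle. Yaw means nothing. Origin: centre of its underside; z along the knob. It starts in the tin, flat on the floor in its ring place at about 240 degrees from the tin's x axis (within 2 mm).
- lid4: Rigid blue cup lid, 70 g: disc 66 mm across, 10 mm thick (lower edge bevelled 4 mm in, 5 mm up), upright wooden knob 22 mm across, 30 mm tall in the middle. Yaw means nothing. Origin: centre of its underside; z along the knob. It starts in the tin, flat on the floor in its ring place at about 300 degrees from the tin's x axis (within 2 mm).
- lid5: Rigid blue cup lid, 70 g: disc 66 mm across, 10 mm thick (lower edge bevelled 4 mm in, 5 mm up), upright wooden knob 22 mm across, 30 mm tall in the middle. Yaw means nothing. Origin: centre of its underside; z along the knob. Starts flat in the tin but astray, about 40 mm from its centre at about 30 degrees from its x axis, blocking all three free places (middle, and ring places at 0 and 60 degrees).
- lid6: Rigid blue cup lid, 70 g: disc 66 mm across, 10 mm thick (lower edge bevelled 4 mm in, 5 mm up), upright wooden knob 22 mm across, 30 mm tall in the middle. Yaw means nothing. Origin: centre of its underside; z along the knob. Starts flat on the rack's slope, knob leaning 30 degrees from vertical towards the rack's +x, lower edge against the lip, about 50 mm to the rack's negative y side.
- lid7: Rigid blue cup lid, 70 g: disc 66 mm across, 10 mm thick (lower edge bevelled 4 mm in, 5 mm up), upright wooden knob 22 mm across, 30 mm tall in the middle. Yaw means nothing. Origin: centre of its underside; z along the knob. Starts flat on the rack's slope, knob leaning 30 degrees from vertical towards the rack's +x, lower edge against the lip, about 50 mm to the rack's positive y side.
- rack: White slatted draining rack, fixed, 210 mm wide (its y), 100 deep (its x), 67 tall. Its slope rises 30 degrees towards its -x (the robot) and faces its +x, away from the robot (yaw within 0.3 rad); the slope's middle is 42 mm up. Lip at the low far edge stands 8 mm, three ribs (middle, both ends) 6 mm above the slope. Origin: centre of its underside, z up.
- mug: White ceramic mug, 82 mm across, 88 mm tall, with a handle, loose bystander. Origin: centre of its underside.
- cup: Clear polycarbonate cup, 78 mm across, 95 mm tall, loose bystander. Origin: centre of its underside.
- jar: Amber jar with wooden cap, 72 mm across, 90 mm tall, loose bystander. Origin: centre of its underside.
- bowl: Small blue bowl, 120 mm across, 50 mm tall, loose bystander. Origin: centre of its underside.
- red_lid: Large flat red lid, 110 mm across and 9 mm thick with a small tab, lying on the counter to the robot's right, loose bystander, not one of the seven. Origin: centre of its underside.
Things that resemble listed ones, but are neither listed nor needed, are in the scene too. What is shaped like the lid5 but pink or turquoise is not meant.

How it is judged:
By the outcome, as a careful person would: the job done as asked, in the order asked, and still so for the second after the job is handed in, with the robot touching nothing.
It also fails if it takes over 62 s, if anything falls off the work surface, if the arm or the gripper's body presses on something with over 40 N, if the wrist force passes 120 N, or if a joint passes its speed limit or range.

### The arm

A 6-joint arm with a two-finger parallel gripper is mounted at the origin on the work surface. World frame = base frame: x ahead of the robot, y to its left, z up, the work surface at z = 0. Lengths are in m, angles in rad, forces in N, time in s.
With the tool pointing down it reaches from about 0.275 to 0.825 m from the base axis. Payload 4.9 kg.
Tool frame: the origin (TCP) lies midway between the tips of the shut fingers; the grasp point (between the pads) lies 19 mm behind it (grip_point_offset is the distance from the TCP to the grasp point, in m); z points along the fingers, x is the direction in which the jaws open and shut, and the axes are right-handed (so a half turn about z gives the same grasp; the last joint's range is limited). The gripper opens to 85 mm and grips with 20 to 120 N. Pads are 22 mm wide; open, the fingers measure 114 mm over their backs; the gripper's body (76 mm by 85 mm) begins 54 mm behind the grasp point. The pads swing forward as they close: fully open they stand 13 mm farther back than shut.
Start: joints at [-1.244, 0.326, -0.193, 1.052, 0, 1.437], TCP at [0.245, -0.493, 0.231] pointing down, gripper open.
Joint ranges: [-2.65, 2.65], [-0.97, 1.79], [-1.3, 1.35], [-1.93, 2.1], [-1.47, 1.37], [-3.14, 3.14]. Speed limits (rad/s): [2.57, 2.57, 3.14, 3.14, 3.14, 3.14].

### API

Orientations are given as a rotation vector (axis times angle).
In Python, from cell import * gives the robot as it stands. Calls block until the motion is done:
- movep(position, orientation): joint-space move of the TCP to a pose.
- move_l(position, velocity=0.15, rot=None, until_force=None): straight line of the TCP; rot=None keeps the orientation; velocity is the mean speed in m/s. With until_force (N) it stops when the force on the tool has changed by that much, and returns True; else False.
- set_joints(angles): joint-space move.
- let_go() and grab(newtons=None): open the fingers fully, or close them until they stop; newtons is the grip in N (None keeps the last).
- sleep(seconds).
- ik(position, orientation): joint angles nearest the present ones, or None.
- get_state(): the state.
- grab_frame(name): name is "scene" or "top" or "wrist"; returns a dict with "img" (384x512x3 uint8, red, green, blue), "fx", "fy", "cx", "cy" (pixels), "cam_to_world" (4x4, takes a point from camera to world coordinates); the wrist camera has in their place "T_tool_cam" (4x4, takes a point from camera to tool coordinates, whose origin is the TCP and whose axes are the tool frame's). Camera axes: x right, y down, z forward; pixel columns grow to the right and rows downward; lengths in m; the calibration is good to about 2 mm. A picture is of the moment at which its call begins: read the wrist's pose just before it. There is no depth.
A pose or a line that the arm cannot do raises MotionError and nothing moves.
- sign_off(): hands the job in, once; it reports no verdict.
Trained networks look in the newest picture that a camera, given by its name, has taken for a name from the list of things; names that differ only in an ending like _2 or _b are one class to them, and where a whole thing is asked for, a point or a joint stands for the part that bears it (a point fixed in the world has none). Each returns a list of dicts, best first, with "score" (0 to 1); they miss things now and then, are a little off and sometimes report something else, mostly with a low value. They report only what shows in the picture. A call takes as long as a camera call. They do not tell look-alikes from the thing itself.
- spot_in(camera, name): "centre" ([column, row] in pixels, amid what is visible of it).
- silhouettes(camera, name): "mask" (384x512 bool, what is visible of it) and "centre" ([column, row] in pixels, amid what is visible of it).
- tip_of(camera, name): "centre" ([column, row] in pixels: a listed point, or the origin of a listed thing).
The state is a dict: "clock": time; "q": joint angles; "joint_velocities": joint speeds; "tau": joint torques, N m; "position": TCP position; "eef_rot": TCP orientation; "contact_force": force on the tool from outside, world axes, zero at the start; "wrist_torque": the same for the moment, N m; "finger_gap": opening from 0.0 (shut) to 1.0 (fully open).
Only numpy, scipy, OpenCV 4.12 (cv2) and the standard library are available. Lean on these libraries where they do the work, as an engineer would, in place of code of your own. Each camera call takes 0.05 s, during which the arm holds its last target.

## Working session

There is one attempt and no reset: what is moved stays moved. The work goes in short steps, each a Python script; the robot and the scene stay as the last script left them, time stands still between calls to the robot, and variables do not carry over. Pictures are saved under pics/ and viewed, and the job is handed in when it is done.

```bash
ls; mkdir -p pics
python3 - <<'E'
from cell import *
import cv2,numpy as np
for n in("scene","top","wrist"):
    f=grab_frame(n); cv2.imwrite(f"pics/{n}0.png",f["img"][:,:,::-1])
    print(n,f["fx"],f["fy"],f["cx"],f["cy"]); print(np.round(f.get("cam_to_world",f.get("T_tool_cam")),4).tolist())
s=get_state();print(s["clock"],s["position"],s["eef_rot"],s["finger_gap"])
E
```

```text
pics
scene 433.0300224178764 433.0300224178764 256.967006173053 191.07981496157373
[[0.3099, 0.6382, -0.7047, 1.5022], [0.9506, -0.194, 0.2423, -0.3119], [0.0179, -0.745, -0.6668, 0.9299], [0.0, 0.0, 0.0, 1.0]]
top 402.46413683096523 402.46413683096523 255.65871074277376 191.2988156870846
[[0.0051, -0.9963, 0.0859, 0.475], [-1.0, -0.0054, -0.0038, -0.0228], [0.0042, -0.0859, -0.9963, 1.3932], [0.0, 0.0, 0.0, 1.0]]
wrist 324.4346558724328 324.4346558724328 256.37031227254863 192.98994484563542
[[1.0, -0.0005, -0.0012, -0.0001], [0.0009, 0.9559, 0.2936, -0.0754], [0.001, -0.2936, 0.9559, -0.1434], [0.0, 0.0, 0.0, 1.0]]
0.15 [ 0.24443574 -0.49219574  0.23064824] [-2.66926411e+00  1.65497463e+00  1.67678904e-03] 1.0046143029640102
```

View pics/top0.png

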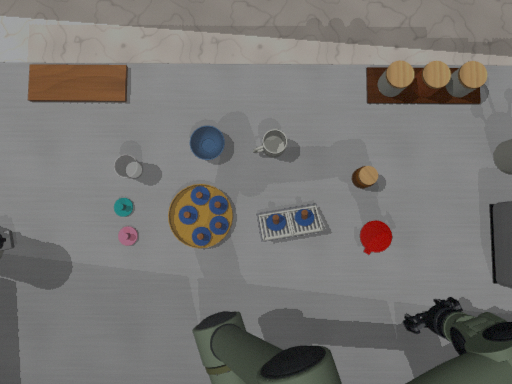

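View pics/scene0.png

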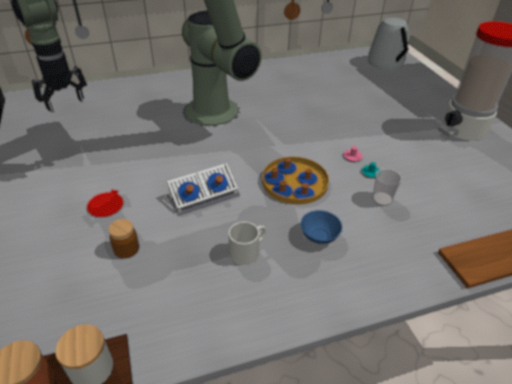

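```bash
cat > h.py <<'E'
from cell import *
import numpy as np, cv2
from scipy.spatial.transform import Rotation as Rn
def ray(f,uv,R=None,p=None):
    if "cam_to_world" in f: T=np.array(f["cam_to_world"])
    else:
        W=np.eye(4);W[:3,:3]=R;W[:3,3]=p;T=W@np.array(f["T_tool_cam"])
    d=T[:3,:3]@np.array([(uv[0]-f["cx"])/f["fx"],(uv[1]-f["cy"])/f["fy"],1]); return T[:3,3],d
def onz(f,uv,z,R=None,p=None):
    o,d=ray(f,uv,R,p); return o+d*(z-o[2])/d[2]
def proj(f,X,R=None,p=None):
    if "cam_to_world" in f: T=np.array(f["cam_to_world"])
    else:
        W=np.eye(4);W[:3,:3]=R;W[:3,3]=p;T=W@np.array(f["T_tool_cam"])
    c=T[:3,:3].T@(np.array(X)-T[:3,3]); return np.array([f["fx"]*c[0]/c[2]+f["cx"],f["fy"]*c[1]/c[2]+f["cy"]])
def rot(jaw,z=(0,0,-1)):
    z=np.array(z,float);z/=np.linalg.norm(z);x=np.array(jaw,float);x-=z*(x@z);x/=np.linalg.norm(x)
    return np.column_stack([x,np.cross(z,x),z])
def rv(R): return Rn.from_matrix(R).as_rotvec()
def pose():
    s=get_state(); return np.array(s["position"]),Rn.from_rotvec(s["eef_rot"]).as_matrix(),s["clock"]
E
python3 - <<'E'
from h import *
p,R,c=pose();print(np.round(R,3).tolist())
f=grab_frame("top")
for n,uv,z in(("tinrim",(201,216),.024),("lid6?",(277,221),.07),("lid7?",(305,217),.07)): print(n,onz(f,uv,z).round(4))
for n in("tin","rack","lid1"):
    for d in tip_of("top",n)[:9]: print(n,d["score"],np.round(d["centre"],1),onz(f,d["centre"],0.0).round(3))
i=f["img"][170:260,150:340]
cv2.imwrite("pics/topcrop.png",cv2.resize(i,None,fx=4,fy=4,interpolation=3)[:,:,::-1])
E
```

```text
[[0.445, -0.896, -0.0], [-0.896, -0.445, 0.001], [-0.001, -0.0, -1.0]]
tinrim [0.5078 0.1571 0.024 ]
lid6? [ 0.4916 -0.0983  0.07  ]
lid7? [ 0.5052 -0.1903  0.07  ]
tin 0.78 [201.2 215.9] [0.509 0.16  0.   ]
rack 0.84 [287.4 221.1] [ 0.492 -0.138  0.   ]
lid1 0.85 [198.1 195.8] [0.578 0.172 0.   ]
lid1 0.78 [218.6 223.5] [0.483 0.099 0.   ]
lid1 0.77 [123.7 208.9] [0.532 0.428 0.   ]
lid1 0.73 [276.  221.6] [ 0.49  -0.099  0.   ]
lid1 0.66 [218.1 206.3] [0.542 0.102 0.   ]
lid1 0.63 [202.6 234.2] [0.446 0.154 0.   ]
lid1 0.55 [300.9 217.3] [ 0.506 -0.185  0.   ]
lid1 0.53 [127.7 236.3] [0.437 0.411 0.   ]
lid1 0.52 [184.3 215.3] [0.511 0.218 0.   ]
```

View pics/topcrop.png

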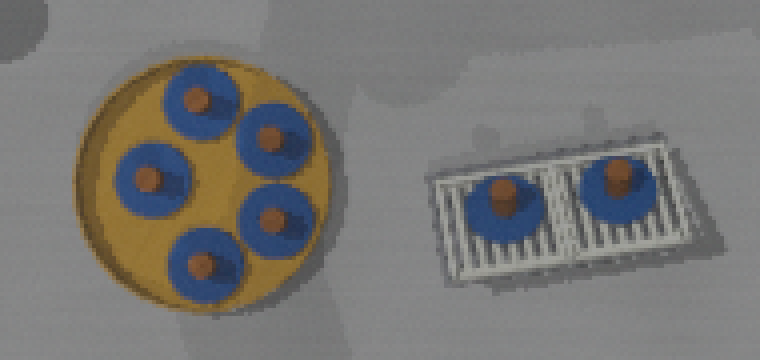

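Run:
```python
from h import *
for a in range(-180,180,30):
    j=(np.cos(np.radians(a)),np.sin(np.radians(a)),0)
    q=ik([.51,.16,.22],rv(rot(j))); q2=ik([.51,.16,.03],rv(rot(j)))
    print(a,None if q is None else np.round(q,2),q2 is not None)
# rack yaw ~ from two lids
d=np.array([.4916-.5052,-.0983+.1903,0]);y=d/np.linalg.norm(d);x=np.array([y[1],-y[0],0]);print(x,y)
n=.5*x+np.array([0,0,.866])
for s in(1,-1):
    for P in([.4916,-.0983,.07],[.5052,-.1903,.07]):
        for b in (0,.08):
            q=ik(np.array(P)+n*b,rv(rot(s*y,-n)));print(s,None if q is None else np.round(q,2))
            q=ik(np.array(P)+n*b,rv(rot(s*np.cross(n,y),-n)));print(' slope',s,None if q is None else np.round(q,2))
```

```text
-180 [ 0.17  0.31 -0.25  1.01  0.   -1.4 ] True
-150 [ 0.17  0.31 -0.25  1.01  0.   -1.93] True
-120 [ 0.17  0.31 -0.25  1.01  0.   -2.45] True
-90 [ 0.17  0.31 -0.25  1.01  0.   -2.98] True
-60 [ 0.17  0.31 -0.25  1.01  0.    2.78] True
-30 [ 0.17  0.31 -0.25  1.01 -0.    2.26] True
0 [ 0.17  0.31 -0.25  1.01  0.    1.74] True
30 [ 0.17  0.31 -0.25  1.01 -0.    1.21] True
60 [ 0.17  0.31 -0.25  1.01  0.    0.69] True
90 [ 0.17  0.31 -0.25  1.01  0.    0.17] True
120 [ 0.17  0.31 -0.25  1.01  0.   -0.36] True
150 [ 0.17  0.31 -0.25  1.01 -0.   -0.88] True
[0.9892496 0.1462369 0.       ] [-0.1462369  0.9892496  0.       ]
1 [-0.23  0.79  0.01  1.29 -0.19 -0.33]
 slope 1 [-0.23  0.79  0.01  1.29 -0.19 -1.9 ]
1 [-0.21  0.79  0.21  1.49 -0.18 -0.31]
 slope 1 [-0.21  0.79  0.21  1.49 -0.18 -1.88]
1 [-0.36  0.83  0.11  1.32 -0.25 -0.45]
 slope 1 [-0.36  0.83  0.11  1.32 -0.25 -2.02]
1 [-0.33  0.84  0.32  1.52 -0.23 -0.42]
 slope 1 [-0.33  0.84  0.32  1.52 -0.23 -1.99]
-1 [-0.23  0.79  0.01  1.29 -0.19  2.81]
 slope -1 [-0.23  0.79  0.01  1.29 -0.19  1.24]
-1 [-0.21  0.79  0.21  1.49 -0.18  2.83]
 slope -1 [-0.21  0.79  0.21  1.49 -0.18  1.26]
-1 [-0.36  0.83  0.11  1.32 -0.25  2.69]
 slope -1 [-0.36  0.83  0.11  1.32 -0.25  1.12]
-1 [-0.33  0.84  0.32  1.52 -0.23  2.72]
 slope -1 [-0.33  0.84  0.32  1.52 -0.23  1.15]
```

Run:
```python
from h import *
R=rot((1,0,0))
import json
out={}
for n,P in(("rack",[.50,-.12,.23]),("tin",[.51,.17,.20])):
    movep(P,rv(R)); p,Rc,c=pose(); f=grab_frame("wrist"); print(n,c,p.round(4),np.abs(Rc-R).max())
    cv2.imwrite(f"pics/w_{n}.png",f["img"][:,:,::-1]); np.savez(f"w_{n}.npz",p=p,R=Rc,img=f["img"])
```

```text
rack 2.0083 [ 0.4999 -0.1209  0.23  ] 0.001463958009513936
tin 3.1833 [0.5104 0.169  0.2001] 0.0012715075197973764
```

View pics/w_rack.png

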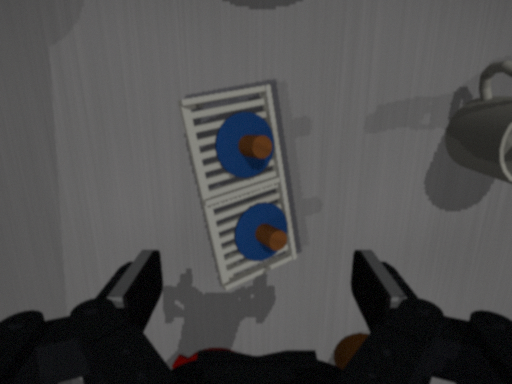

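View pics/w_tin.png

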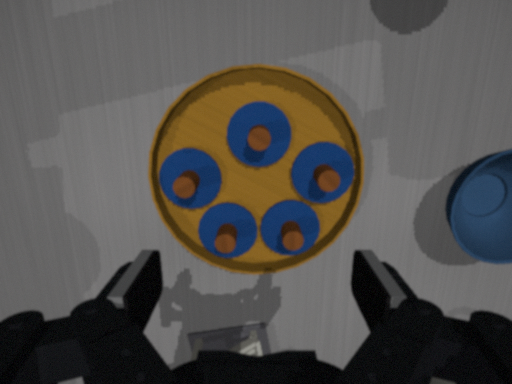

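```bash
cat >> h.py <<'E'
from scipy.optimize import minimize
CAL=dict(fx=324.4346558724328,fy=324.4346558724328,cx=256.37031227254863,cy=192.98994484563542)
def circ(o,n,r,h,N=48):
    n=np.array(n,float)/np.linalg.norm(n);a=np.cross(n,[0.3,1,.1]);a/=np.linalg.norm(a);b=np.cross(n,a);t=np.linspace(0,2*np.pi,N,endpoint=False)
    return np.array(o)+n*h+r*(np.outer(np.cos(t),a)+np.outer(np.sin(t),b))
S=4
def projs(f,X,R,p):
    W=np.eye(4);W[:3,:3]=R;W[:3,3]=p;T=W@np.array(f["T_tool_cam"])
    c=(np.array(X)-T[:3,3])@T[:3,:3]; return np.column_stack([f["fx"]*c[:,0]/c[:,2]+f["cx"],f["fy"]*c[:,1]/c[:,2]+f["cy"]])
def hullmask(f,groups,R,p,off,shape):
    m=np.zeros(shape,np.uint8)
    for X in groups:
        uv=(projs(f,X,R,p)-off+0.5)*S-0.5
        cv2.fillConvexPoly(m,cv2.convexHull(np.round(uv*16).astype(np.int32)),1,cv2.LINE_8,4)
    return m
def lidgroups(o,n):
    return [np.vstack([circ(o,n,.029,0),circ(o,n,.033,.005),circ(o,n,.033,.010)]),np.vstack([circ(o,n,.011,.010),circ(o,n,.011,.040)])]
def tingroups(o): return [np.vstack([circ(o,(0,0,1),.1095,0),circ(o,(0,0,1),.1095,.024)])]
def fitmask(f,R,p,mask,gen,x0,step=.004):
    ys,xs=np.where(mask);off=np.array([xs.min()-15,ys.min()-15]);w=xs.max()-xs.min()+30;h=ys.max()-ys.min()+30
    M=np.zeros((h,w),np.float32)
    sy,sx=max(off[1],0),max(off[0],0)
    c=mask[sy:off[1]+h,sx:off[0]+w]; M[sy-off[1]:sy-off[1]+c.shape[0],sx-off[0]:sx-off[0]+c.shape[1]]=c
    M=cv2.resize(M,None,fx=S,fy=S,interpolation=cv2.INTER_LINEAR)>.5
    def cost(x):
        m=hullmask(f,gen(x),R,p,off,M.shape)>0
        return 1-(m&M).sum()/(m|M).sum()
    x0=np.array(x0,float); sim=np.vstack([x0]+[x0+step*np.eye(len(x0))[i] for i in range(len(x0))])
    r=minimize(cost,x0,method="Nelder-Mead",options=dict(initial_simplex=sim,xatol=5e-5,fatol=1e-5))
    return r.x,1-r.fun
def segs(img,minarea=150):
    hsv=cv2.cvtColor(img,cv2.COLOR_RGB2HSV);H,Sa,V=cv2.split(hsv)
    blue=((H>95)&(H<130)&(Sa>120)); brown=((H<14)&(Sa>110)&(V>40))|((H>175)&(Sa>110)&(V>40))
    brass=((H>=14)&(H<30)&(Sa>100))
    return blue,brown,brass
E
python3 - <<'E'
from h import *
for n in("rack","tin"):
    d=np.load(f"w_{n}.npz");img=d["img"]
    hsv=cv2.cvtColor(img,cv2.COLOR_RGB2HSV)
    pts=dict(rack=[(235,150),(262,148),(240,140),(270,237),(255,225)],tin=[(240,120),(260,132),(260,143),(183,188),(190,170),(200,120),(158,180)])[n]
    print([ (q,hsv[q[1],q[0]].tolist()) for q in pts])
    b,k,t=segs(img); o=np.zeros_like(img);o[b]=(0,0,255);o[k]=(255,0,0);o[t]=(255,255,0)
    cv2.imwrite(f"pics/seg_{n}.png",o[:300,:,::-1])
E
```

```text
[((235, 150), [108, 198, 85]), ((262, 148), [14, 185, 80]), ((240, 140), [0, 85, 57]), ((270, 237), [14, 194, 71]), ((255, 225), [107, 201, 85])]
[((240, 120), [108, 193, 107]), ((260, 132), [12, 173, 106]), ((260, 143), [13, 172, 111]), ((183, 188), [12, 176, 103]), ((190, 170), [128, 78, 62]), ((200, 120), [19, 198, 134]), ((158, 180), [14, 97, 71])]
```

```bash
python3 -c "
import cv2,numpy as np
a=cv2.imread('pics/seg_rack.png')[60:300,140:400];b=cv2.imread('pics/seg_tin.png')[50:290,130:390]
cv2.imwrite('pics/seg.png',cv2.resize(np.hstack([a,b]),None,fx=1.5,fy=1.5))"
```

```text
(no output)
```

View pics/seg.png

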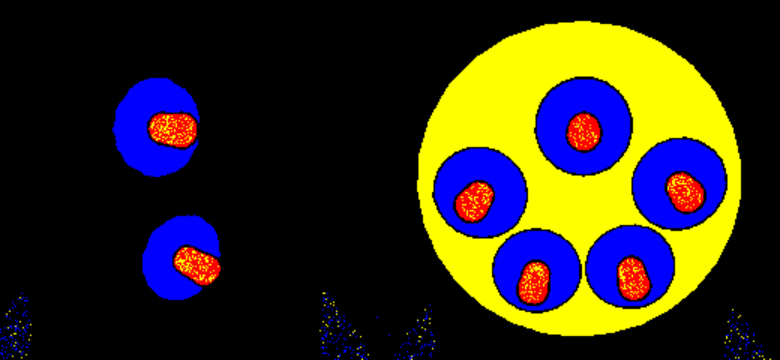

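```bash
cat >> h.py <<'E'
def lidmasks(img,maxrow=300):
    b,k,t=segs(img); k=k|(t&(cv2.cvtColor(img,cv2.COLOR_RGB2HSV)[:,:,0]<17))
    b=b.copy();b[maxrow:]=0
    nl,lab,st,ce=cv2.connectedComponentsWithStats(b.astype(np.uint8)); out=[]
    for i in range(1,nl):
        if st[i,4]<700: continue
        m=lab==i
        near=cv2.dilate(m.astype(np.uint8),np.ones((5,5)))>0
        hull=np.zeros(m.shape,np.uint8);ys,xs=np.where(m);cv2.fillConvexPoly(hull,cv2.convexHull(np.column_stack([xs,ys]).astype(np.int32)),1)
        kk=cv2.morphologyEx((k).astype(np.uint8),cv2.MORPH_OPEN,np.ones((3,3)))
        n2,l2,s2,c2=cv2.connectedComponentsWithStats(kk)
        mm=m|(hull>0)
        for j in range(1,n2):
            q=l2==j
            if 20<s2[j,4]<1500 and (q&(hull>0)).sum()>15: mm|=q
        mm=cv2.morphologyEx(mm.astype(np.uint8),cv2.MORPH_CLOSE,np.ones((5,5)))>0
        out.append(mm)
    return out
def tinmask(img,maxrow=300):
    b,k,t=segs(img); m=t.copy(); m[maxrow:]=0
    nl,lab,st,ce=cv2.connectedComponentsWithStats(m.astype(np.uint8));i=1+np.argmax(st[1:,4]);m=lab==i
    ys,xs=np.where(m);h=np.zeros(m.shape,np.uint8);cv2.fillConvexPoly(h,cv2.convexHull(np.column_stack([xs,ys]).astype(np.int32)),1);return h>0
def analyse_tin(f,img,R,p,c0=(.51,.157),maxrow=300):
    tm=tinmask(img,maxrow)
    tc,q=fitmask(f,R,p,tm,lambda x:tingroups([x[0],x[1],0]),c0); L=[]
    for m in lidmasks(img,maxrow):
        if not (m&tm).sum()>.5*m.sum(): continue
        ys,xs=np.where(m); g=onz(f,(xs.mean(),ys.mean()),.018,R,p)[:2]
        x,s=fitmask(f,R,p,m,lambda x:lidgroups([x[0],x[1],.003],(0,0,1)),g); L.append((x,s))
    return tc,q,L
E
python3 - <<'E'
from h import *
f=grab_frame("wrist")
d=np.load("w_tin.npz");tc,q,L=analyse_tin(f,d["img"],d["R"],d["p"])
print("tin",tc.round(4),round(q,3))
pts=np.array([x for x,s in L])
for x,s in L:
    r=x-tc;print(x.round(4),round(s,3),"r",np.hypot(*r).round(4),"ang",np.degrees(np.arctan2(r[1],r[0])).round(1))
# pattern fit: ring lids vs centre/yaw
rr=np.hypot(*(pts-tc).T);ring=pts[rr>.055];ang=np.degrees(np.arctan2(*(ring-tc).T[::-1]))%360
from scipy.optimize import least_squares
o=np.argsort(ang);ring=ring[o];ang=ang[o]
# order so that sequence 120,180,240,300
st=pts[rr<.055][0]-tc;yaw0=np.degrees(np.arctan2(st[1],st[0]))-30
k=[int(round(((a-yaw0)%360)/60))*60 for a in ang];print(k)
fun=lambda v:np.ravel([ring[i]-v[:2]-.0705*np.array([np.cos(v[2]+np.radians(k[i])),np.sin(v[2]+np.radians(k[i]))]) for i in range(4)])
r=least_squares(fun,[*tc,np.radians(yaw0)],x_scale=[.01,.01,.1]);print("pattern",r.x[:2].round(4),np.degrees(r.x[2]),(r.fun*1e3).round(1))
# rack
d=np.load("w_rack.npz");M=lidmasks(d["img"]);R,p=d["R"],d["p"];print(len(M))
C=[]
for it in range(2):
    y=np.array([-.146,.989]) if it==0 else (C[0][:2]-C[1][:2])/np.linalg.norm(C[0][:2]-C[1][:2]); 
    if y[1]<0:y=-y
    n=np.array([.5*y[1],-.5*y[0],.866]);X=[]
    for m in M:
        ys,xs=np.where(m);g=onz(f,(xs.mean(),ys.mean()),.05,R,p)
        # origin height from geometry: free x,y, z fixed first, then free z
        x,s=fitmask(f,R,p,m,lambda x:lidgroups(x,n),[g[0],g[1],.035]);X.append(x)
        x2,s2=fitmask(f,R,p,m,lambda x:lidgroups([x[0],x[1],.038],n),[g[0],g[1]])
        print(it,x.round(4),round(s,3),x2.round(4),round(s2,3))
    C=X; print("y",y,np.linalg.norm(C[0]-C[1]))
E
```

```text
tin [0.5101 0.1611] 0.995
[0.5129 0.2037] 0.927 r 0.0427 ang 86.3
[0.5803 0.1634] 0.928 r 0.0703 ang 1.9
[0.4405 0.1573] 0.927 r 0.0697 ang -176.9
[0.5472 0.1008] 0.918 r 0.0709 ang -58.4
[0.4785 0.0972] 0.912 r 0.0713 ang -116.3
[300, 120, 180, 240]
pattern [0.5103 0.1602] 62.5267362825225 [-0.4  0.2  0.7  0.3  0.8 -0.5 -1.   0. ]
2
0 [ 0.485  -0.097   0.0318] 0.974 [ 0.4854 -0.096 ] 0.957
0 [ 0.5019 -0.1963  0.0261] 0.977 [ 0.5021 -0.1913] 0.928
y [-0.146  0.989] 0.10085896087582336
1 [ 0.485  -0.097   0.0312] 0.974 [ 0.4853 -0.096 ] 0.956
1 [ 0.502  -0.1967  0.0253] 0.975 [ 0.5022 -0.1915] 0.926
y [-0.16806303  0.98577625] 0.10132813441486158
```

```bash
cat >> h.py <<'E'
TC=np.array([.5102,.1606]);YAW=np.radians(62.5)
def ringp(d): return TC+.0705*np.array([np.cos(YAW+np.radians(d)),np.sin(YAW+np.radians(d))])
def st(msg):
    s=get_state();print(msg,round(s["clock"],2),np.round(s["position"],4),"gap",round(s["finger_gap"],3),"F",np.round(s["contact_force"],1))
E
python3 - <<'E'
from h import *
a=YAW-np.radians(30);R=rot((np.cos(a),np.sin(a),0))
l=np.array([.5129,.2037]);t=ringp(60);print(t)
movep([*l,.07],rv(R)); move_l([*l,.015],.12); st("down")
grab(30); st("grab")
p,Rc,c=pose();f=grab_frame("wrist");cv2.imwrite("pics/g5.png",f["img"][:,:,::-1]);np.savez("w_g5.npz",p=p,R=Rc,img=f["img"])
E
```

```text
[0.47232038 0.2200591 ]
down 4.49 [0.5139 0.2037 0.0161] gap 0.998 F [-0.1 -0.8 -0.3]
grab 5.09 [0.5131 0.2038 0.0154] gap 0.243 F [-1.1 -0.3  3.4]
```

View pics/g5.png

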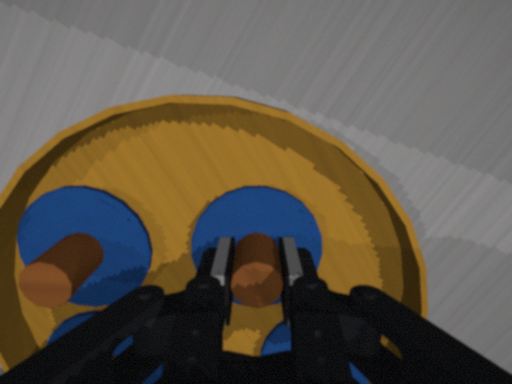

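Run:
```python
from h import *
t=ringp(60)
d=np.load("w_g5.npz");off=np.array([.5129,.2037])-d["p"][:2]  # lid est minus actual tcp
p,R,c=pose()
move_l([*p[:2],.045],.12); g=t
move_l([*g,.045],.15); move_l([*g,.0165],.08); st("place")
let_go(); st("open"); move_l([*g,.09],.25)
R0=rot((1,0,0))
movep([.50,.10,.23],rv(R0)); p,Rc,c=pose();f=grab_frame("wrist");cv2.imwrite("pics/a5.png",f["img"][:,:,::-1]);np.savez("w_a5.npz",p=p,R=Rc,img=f["img"])
st("view")
tc,q,L=analyse_tin(f,f["img"],Rc,p,maxrow=340);print(tc.round(4),q)
for x,s in L:
    r=x-tc;print(x.round(4),round(s,3),"r",np.hypot(*r).round(4),"ang",np.degrees(np.arctan2(r[1],r[0])).round(1))
```

```text
place 6.49 [0.4725 0.2198 0.016 ] gap 0.248 F [-0.3 -0.5 -0.9]
open 7.13 [0.4724 0.2201 0.0166] gap 0.999 F [-0.8 -0.2 -0.4]
view 8.4 [0.4986 0.1007 0.2279] gap 1.001 F [ 0.6 -0.5  0.1]
[0.5101 0.161 ] 0.9760637482760383
[0.473  0.2202] 0.937 r 0.0698 ang 122.1
[0.5797 0.1634] 0.93 r 0.0696 ang 2.0
[0.4411 0.1576] 0.93 r 0.0691 ang -177.1
[0.5476 0.1009] 0.927 r 0.0709 ang -58.0
[0.4786 0.0976] 0.919 r 0.0708 ang -116.4
```

View pics/a5.png

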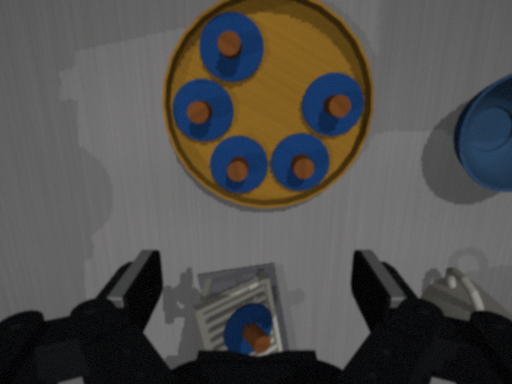

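```bash
cat >> h.py <<'E'
YR=np.array([-.16,.9871,0]);XR=np.array([.9871,.16,0]);N=.5*XR+np.array([0,0,.866]);N/=np.linalg.norm(N)
DS=np.cross(YR,N)  # downslope
RR=rot(DS,-N)
E
python3 - <<'E'
from h import *
print(DS)
o=np.array([.4854,-.0965,.034]); o2=np.array([.502,-.193,.034])
P=o+N*.12
movep(P,rv(RR)); p,Rc,c=pose();f=grab_frame("wrist");cv2.imwrite("pics/pre6.png",f["img"][:,:,::-1]);np.savez("w_pre6.npz",p=p,R=Rc,img=f["img"]);st("pre")
E
```

```text
[ 0.854851    0.13856363 -0.4999963 ]
pre 9.32 [ 0.5447 -0.0853  0.1386] gap 0.997 F [ 0.7 -0.1  0. ]
```

View pics/pre6.png

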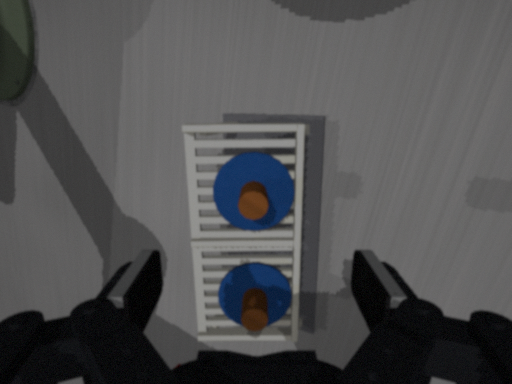

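```bash
cat > fitr.py <<'E'
from h import *
f=dict(CAL);f["T_tool_cam"]=grab_frame("wrist")["T_tool_cam"]
def fit(views,which,n,x0):
    D=[]
    for fn in views:
        d=np.load(fn);M=lidmasks(d["img"],345)
        M=[m for m in M if 700<m.sum()<15000]
        best=min(M,key=lambda m:np.linalg.norm(np.array(np.where(m)).mean(1)[::-1]-projs(f,[x0+n*.012],d["R"],d["p"])[0]))
        D.append((d["R"],d["p"],best))
    def cost(x,nn):
        c=0
        for R,p,mask in D:
            ys,xs=np.where(mask);off=np.array([xs.min()-15,ys.min()-15]);w=xs.max()-xs.min()+30;h=ys.max()-ys.min()+30
            M=cv2.resize(mask[off[1]:off[1]+h,off[0]:off[0]+w].astype(np.float32),None,fx=S,fy=S)>.5
            m=hullmask(f,lidgroups(x,nn),R,p,off,M.shape)>0
            c+=1-(m&M).sum()/(m|M).sum()
        return c/len(D)
    sim=np.vstack([x0]+[x0+.004*np.eye(3)[i] for i in range(3)])
    r=minimize(cost,x0,args=(n,),method="Nelder-Mead",options=dict(initial_simplex=sim,xatol=5e-5,fatol=1e-5))
    return r.x,1-r.fun
E
python3 - <<'E'
from fitr import *
for V in(["w_rack.npz"],["w_pre6.npz"],["w_rack.npz","w_pre6.npz"]):
    for x0 in([.4854,-.0965,.034],[.502,-.193,.034]):
        x,s=fit(V,0,N,np.array(x0));print(len(V),x.round(4),round(s,3), "along n",(x@N).round(4),"ds",(x@DS).round(4),"y",(x@YR).round(4))
E
```

```text
1 [ 0.4847 -0.0969  0.0314] 0.975 along n 0.2587 ds 0.3852 y -0.1732
1 [ 0.5017 -0.1964  0.0259] 0.976 along n 0.2543 ds 0.3887 y -0.2741
1 [ 0.4831 -0.0977  0.0344] 0.985 along n 0.2604 ds 0.3823 y -0.1737
1 [ 0.4985 -0.1976  0.0315] 0.98 along n 0.2575 ds 0.3831 y -0.2748
2 [ 0.4844 -0.0965  0.0365] 0.968 along n 0.2629 ds 0.3825 y -0.1728
2 [ 0.5013 -0.193   0.0359] 0.941 along n 0.263 ds 0.3839 y -0.2707
```

Run:
```python
from h import *
o=N*.2625+DS*.3825+YR*(-.1733);print(o)
move_l(o+N*.0135,.12,until_force=15); st("down"); grab(30); st("grab")
p,Rc,c=pose();f=grab_frame("wrist");cv2.imwrite("pics/g7.png",f["img"][:,:,::-1]);print("tcp rel",(p-o)@N,(p-o)@DS,(p-o)@YR)
move_l(p+N*.10,.2); st("lift")
p,Rc,c=pose();f=grab_frame("wrist");cv2.imwrite("pics/l7.png",f["img"][:,:,::-1]);np.savez("w_l7.npz",p=p,R=Rc,img=f["img"])
a=cv2.imread("pics/g7.png");b=cv2.imread("pics/l7.png");cv2.imwrite("pics/gl7.png",cv2.resize(np.hstack([a,b]),(800,300)))
```

```text
[ 0.48426878 -0.09706329  0.03608237]
down 10.39 [ 0.4918 -0.096   0.0485] gap 1.002 F [0.3 0.6 0.1]
grab 10.99 [ 0.4911 -0.096   0.048 ] gap 0.246 F [ 0.4 -0.   2.3]
tcp rel 0.013754818227068678 4.07442770603486e-05 -6.094243014425579e-05
lift 11.69 [ 0.5398 -0.0879  0.1335] gap 0.244 F [-0.6  0.4 -1. ]
```

View pics/gl7.png

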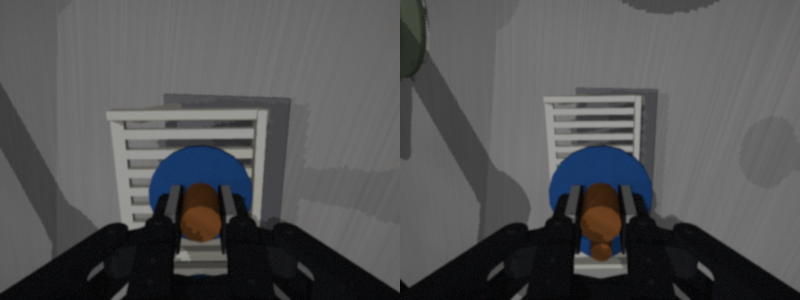

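```bash
cat > inhand.py <<'E'
from h import *
from scipy.optimize import least_squares
def inhand(img,f,show=False):
    b,_,_=segs(img); n,l,s,c=cv2.connectedComponentsWithStats(cv2.morphologyEx(b.astype(np.uint8),cv2.MORPH_OPEN,np.ones((3,3))))
    i=1+np.argmin([np.hypot(*(c[k]-[256,225])) if s[k,4]>1500 else 1e9 for k in range(1,n)]);m=l==i
    top=[];
    for u in range(int(s[i,0]),int(s[i,0]+s[i,2])):
        r=np.where(m[:,u])[0]
        if len(r): top.append((u,r.min()-.5))
    top=np.array(top,float); mid=np.abs(top[:,0]-256)<np.ptp(top[:,0])*.5-6; top=top[mid]
    def pred(v):
        o=np.array([v[0],v[1],v[2]]);X=np.vstack([circ(o,(0,0,-1),.033,.005,720),circ(o,(0,0,-1),.033,.010,720)])
        return cv2.convexHull(projs(f,X,np.eye(3),np.zeros(3)).astype(np.float32))
    def res(v):
        h=pred(v);return np.array([cv2.pointPolygonTest(h,(float(a),float(b_)),True) for a,b_ in top])
    out=least_squares(res,[0,0,.0135],x_scale=[.001]*3,diff_step=1e-3,loss="soft_l1")
    out2=least_squares(lambda w:res([w[0],w[1],.0130]),[.0002,.0002],x_scale=[.001]*2,diff_step=1e-2,loss="soft_l1")
    return out.x,out2.x,np.abs(out2.fun).mean()
E
python3 - <<'E'
from inhand import *
f=dict(CAL);f["T_tool_cam"]=grab_frame("wrist")["T_tool_cam"]
for n in("g5","l7"):
    d=np.load(f"w_{n}.npz");print(n,*[np.round(np.array(v)*1e3,2) for v in inhand(d["img"],f)])
E
```

```text
g5 [-0.16  0.94 13.72] [-0.15  0.76] 251.94
l7 [ 0.03  0.49 11.48] [0.02 0.87] 386.15
```

Run:
```python
from h import *
t=ringp(0);a=YAW-np.radians(90);R=rot((np.cos(a),np.sin(a),0));print(t)
movep([*t,.09],rv(R)); st("above")
move_l([*t,.035],.15); hit=move_l([*t,.0168],.06,until_force=10); st(f"place {hit}")
let_go(); st("open"); p,_,_=pose(); move_l([*p[:2],.09],.25)
R0=rot((1,0,0))
movep([.50,.12,.23],rv(R0)); p,Rc,c=pose();f=grab_frame("wrist");cv2.imwrite("pics/a7.png",f["img"][:,:,::-1]);np.savez("w_a7.npz",p=p,R=Rc,img=f["img"])
st("view")
tc,q,L=analyse_tin(f,f["img"],Rc,p,maxrow=300);print(tc.round(4),q)
for x,s in L:
    r=x-tc;print(x.round(4),round(s,3),"r",np.hypot(*r).round(4),"ang",np.degrees(np.arctan2(r[1],r[0])).round(1))
```

```text
[0.54275328 0.22313426]
above 12.98 [0.543  0.2223 0.0898] gap 0.246 F [ 1.3  0.2 -0.1]
place False 13.95 [0.5424 0.2231 0.0165] gap 0.243 F [ 0.7  0.2 -1. ]
open 14.59 [0.5428 0.2231 0.0169] gap 1.001 F [ 1.   0.1 -0.1]
view 15.83 [0.4993 0.1204 0.2281] gap 1.001 F [ 0.   0.6 -0.6]
[0.5101 0.1612] 0.99554492144379
[0.5432 0.2233] 0.938 r 0.0705 ang 61.9
[0.4726 0.22  ] 0.938 r 0.0698 ang 122.5
[0.5797 0.1637] 0.931 r 0.0696 ang 2.1
[0.4411 0.1575] 0.929 r 0.0691 ang -177.0
[0.5479 0.1009] 0.924 r 0.0712 ang -57.9
[0.4785 0.0977] 0.922 r 0.0709 ang -116.5
```

View pics/a7.png

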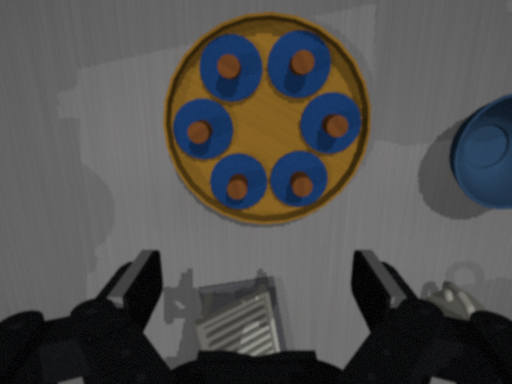

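Run:
```python
from h import *
o=N*.263+DS*.3835+YR*(-.2715);print(o)
movep(o+N*.12,rv(RR)); p,Rc,c=pose();f=grab_frame("wrist");cv2.imwrite("pics/preb.png",f["img"][:,:,::-1]);np.savez("w_preb.npz",p=p,R=Rc,img=f["img"]);st("pre")
from fitr import fit
for V in(["w_preb.npz"],["w_rack.npz","w_preb.npz"],["w_rack.npz","w_preb.npz","w_pre6.npz"]):
    x,s=fit(V,0,N,o);print(len(V),x.round(4),round(s,3), "along n",(x@N).round(4),"ds",(x@DS).round(4),"y",(x@YR).round(4))
```

```text
[ 0.50108241 -0.19381795  0.03601538]
pre 17.12 [ 0.5608 -0.1828  0.1408] gap 1.003 F [0.9 0.2 0.7]
1 [ 0.4991 -0.193   0.0335] 0.984 along n 0.2599 ds 0.3831 y -0.2703
2 [ 0.5007 -0.1919  0.036 ] 0.952 along n 0.263 ds 0.3835 y -0.2695
3 [ 0.5008 -0.1923  0.0361] 0.949 along n 0.2631 ds 0.3834 y -0.2699
```

View pics/preb.png

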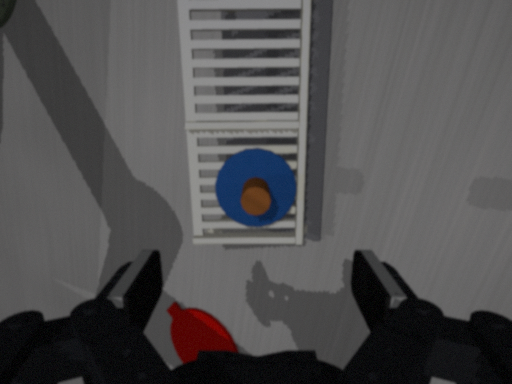

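Run:
```python
from inhand import *
o=N*.2625+DS*.3830+YR*(-.2700)
move_l(o+N*.0135,.12,until_force=15); st("down"); grab(30); st("grab")
p,Rc,c=pose();move_l(p+N*.10,.2); st("lift")
f=grab_frame("wrist");cv2.imwrite("pics/l6.png",f["img"][:,:,::-1])
print(*[np.round(np.array(v)*1e3,2) for v in inhand(f["img"],f)])
```

```text
down 18.21 [ 0.5077 -0.1915  0.0482] gap 0.994 F [ 0.  -0.2 -0. ]
grab 18.81 [ 0.5075 -0.1915  0.0481] gap 0.246 F [2.1 0.1 4.4]
lift 19.46 [ 0.5561 -0.1834  0.1335] gap 0.248 F [-0.1 -1.  -0.5]
[ 0.05 -0.26 11.2 ] [0.04 0.19] 362.43
```

View pics/l6.png

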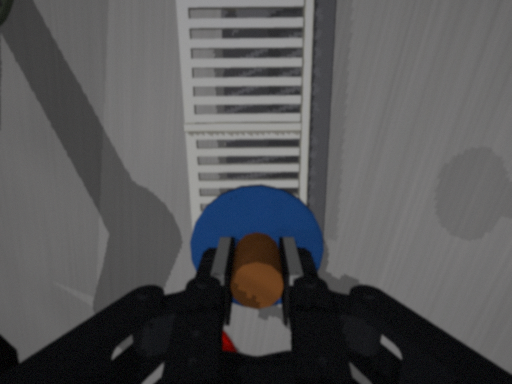

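Run:
```python
from h import *
t=np.array([.5105,.1600]);a=YAW-np.radians(30);R=rot((np.cos(a),np.sin(a),0))
movep([*t,.09],rv(R)); move_l([*t,.035],.12); st("above")
hit=move_l([*t,.0168],.04,until_force=8); st(f"place {hit}")
p,Rc,c=pose();f=grab_frame("wrist");cv2.imwrite("pics/p6.png",f["img"][:,:,::-1])
```

```text
above 21.43 [0.511  0.1596 0.035 ] gap 0.247 F [-0.4 -0.9  0.2]
place False 22.04 [0.5103 0.16   0.0166] gap 0.245 F [ 0.4  0.7 -0.2]
```

View pics/p6.png

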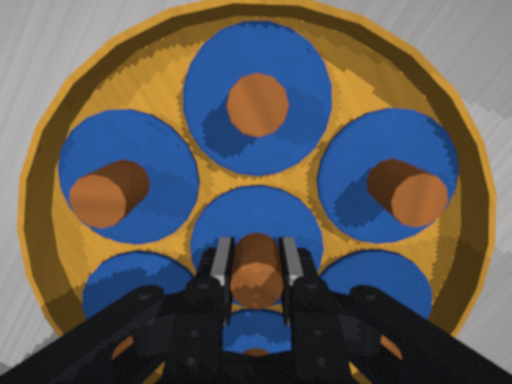

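Run:
```python
from h import *
let_go(); st("open"); p,_,_=pose(); move_l([*p[:2],.10],.2)
movep([.51,.16,.23],rv(rot((1,0,0)))); p,Rc,c=pose();f=grab_frame("wrist");cv2.imwrite("pics/fin.png",f["img"][:,:,::-1])
tc,q,L=analyse_tin(f,f["img"],Rc,p,maxrow=300);print(tc.round(4),q)
for x,s in L:
    r=x-tc;print(x.round(4),round(s,3),"r",np.hypot(*r).round(4),"ang",np.degrees(np.arctan2(r[1],r[0])).round(1))
P=np.array([x for x,_ in L]);D=np.linalg.norm(P[:,None]-P[None],axis=2);print(np.sort(D[np.triu_indices(len(P),1)])[:12].round(4))
f=grab_frame("top");cv2.imwrite("pics/top1.png",f["img"][:,:,::-1]);f=grab_frame("scene");cv2.imwrite("pics/scene1.png",f["img"][:,:,::-1]);st("end")
```

```text
open 22.73 [0.5105 0.16   0.0168] gap 0.997 F [-1.4  1.   0.1]
[0.51   0.1611] 0.9954087595303022
[0.543  0.2236] 0.936 r 0.0706 ang 62.1
[0.4725 0.2199] 0.934 r 0.0697 ang 122.6
[0.5803 0.1633] 0.924 r 0.0703 ang 1.8
[0.5103 0.1606] 0.925 r 0.0006 ang -59.2
[0.4406 0.1575] 0.92 r 0.0694 ang -177.0
[0.5479 0.1006] 0.92 r 0.0714 ang -57.9
[0.4788 0.0977] 0.913 r 0.0707 ang -116.2
[0.0692 0.0697 0.07   0.0701 0.0703 0.0704 0.0705 0.0707 0.0708 0.0708
 0.0709 0.071 ]
end 24.05 [0.5086 0.1598 0.2276] gap 0.996 F [-0.1 -0.3 -1.1]
```

View pics/fin.png

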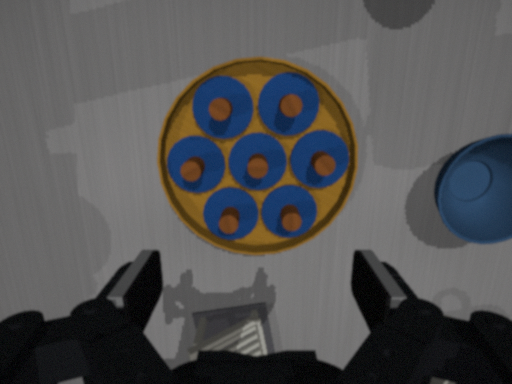

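View pics/scene1.png

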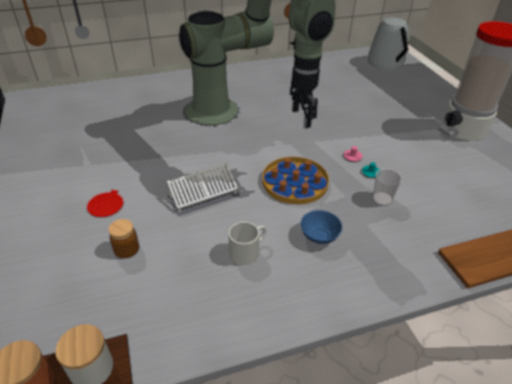

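All seven lids lie flat, and the mug, cup, jar, bowl and red lid stand at the same pixels as before. Handing in.

```bash
python3 -c "
from cell import *
print(sign_off(), get_state()['clock'])"
```

```text
the job is handed in; nothing more can be done
the job is handed in; nothing more can be done
```

All seven blue lids are in the tin in one layer, knobs up, and I handed the job in at about 24 s of the 62 s allowed. I moved the astray lid to the 60° ring place. The two rack lids then went to the 0° ring place and the middle.

**Lid positions:** In the last wrist picture the middle lid sits 0.6 mm from the tin's centre and the ring lids 69.4–71.4 mm out. Neighbouring centres are at least 69.2 mm apart, against a lid diameter of 66 mm.

**Tin and other objects:** The tin is within 0.2 mm of where it started. The mug, cup, jar, bowl and red lid look unmoved in the last scene picture; I checked those by eye only.

**Release and forces:** The gripper is open and clear of everything. The force readings I took stayed at about 5 N or less, though I did not log them during the moves.

**Disagreements:** No check failed. The rack lids' height differed by a few millimetres between wrist views, so I fitted the two views together, and both grasps held. The middle lid sat about 0.6 mm off in the grip, and I corrected for that when placing it.

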